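# Open the polisher block and point out the fresh polisher

### The job

The spent polisher lies just in front of the nose of the handpiece. With the fingertips, swing the lid of the red polisher block fully open, then point straight down at the fresh polisher of the same kind in the block: hold the fingertips about a centimetre above its head for two seconds without touching it, and finish still pointing there. Pick nothing up, touch none of the polishers, and leave the block, the handpiece, the cast and the loose polishers where they are.

Things in the scene. Friction and masses are not known exactly. Their poses are not given: they have to be found in the camera images.
- block: loose red sheet-metal polisher block, about 0.5 kg, 54 mm (x) by 130 mm (y), 69 mm high with the lid shut. Origin: centre of its underside; x from its open front to its back, y along its length, z up; its front looks roughly to the robot. The box part is 26 mm high; the lid is a hood (top plate, back and side walls, no front) hinged low along the back, and shut it covers the polishers from above.
- block_lid (a joint): angle of the block's lid: 0 shut, 1.66 rad fully open (swung up and over to the back, the former top plate then upright, about 65 mm behind the block's centre and 79 mm high). Hinge axis along the block's y through point lid_hinge. About 1 N at the lip moves it. Stiff hinge: beyond about half-way up the lid stays where it is left, lower it may sink shut.
- lid_hinge (a point): middle of the lid's hinge axis: 24.5 mm behind the block's centre, 27.6 mm above the worktop.
- lid_lip (a point): middle of the lower front edge of the lid's top plate (2 mm sheet, 130 mm long in the block's y); moves with the lid, 64 mm from the hinge axis. Shut, it is 66.8 mm above the worktop and 25.7 mm in front of the block's centre, 15 mm above the front row of heads. Pushed up and to the back from below by a fingertip, the lid opens.
- stored_polishers: the heads of the 12 polishers in the block, not to be touched (origin and axes of the block). Front row, 12 mm before the centre: seven 13 mm heads, tops 52 mm above the worktop. Back row, 11 mm behind it, tops 60 mm high, at y = +50 pale green disc with orange boss (15 mm wide), +25 blue disc (21), 0 plain dark green cup (13), -25 orange-red disc (21), -50 white disc with dark boss (15).
- fresh_green (a point): top centre of the fresh dark green cup in the block (the middle one of the back row), 60 mm above the worktop: same kind as the loose dark green cup.
- fresh_orange (a point): top centre of the fresh large orange-red disc in the block (back row, next to the right of the green cup as seen from the front), 60 mm above the worktop: same kind as the loose orange-red disc.
- green_cup: loose used polisher: dark green rubber cup on a steel shaft, 50 mm long in its y (head at -y), 10 mm thick. Origin: middle of its length, on the worktop. It is the spent one in some starts, and in the others the orange-red disc is.
- orange_disc: loose used polisher: orange-red rubber disc 17 mm across on a steel shaft, 46 mm long in its y (head at -y). Origin: middle of its length, on the worktop.
- handpiece: white micromotor handpiece lying on the worktop, 190 mm long in its y, 25 mm thick; its thin nose points to its -y. Origin: underside near the middle.
- handpiece_nose (a point): tip of the handpiece's nose. The spent polisher's middle lies about 40 mm in front of it; the other loose polisher lies at the cast, over 25 cm away.
- cast: cream plaster arch cast, 50 x 61 mm, 31 mm high, standing on the worktop; origin at the centre of its underside.

How it is judged:
By the outcome, as a careful person would: the job done as asked, in the order asked, and still so for the second after the job is handed in, with the robot touching nothing.
It also fails if it takes over 45 s, if anything falls off the work surface, if the arm or the gripper's body presses on something with over 40 N, if the wrist force passes 120 N, or if a joint passes its speed limit or range.

### The arm

A 6-joint arm with a two-finger parallel gripper is mounted at the origin on a cart in front of the work surface, level with it; the furniture and walls round the work are solid. World frame = base frame: x ahead of the robot, y to its left, z up, the work surface at z = 0. Lengths are in m, angles in rad, forces in N, time in s.
With the tool pointing down it reaches from about 0.3 to 0.825 m from the base axis. Payload 5.4 kg.
Tool frame: the origin (TCP) lies at the very end of the fingers, on their centre line; the grasp point (between the pads) lies 19 mm behind it; z points along the fingers, y is the direction in which the jaws open and shut (so a half turn about z gives the same grasp; the last joint's range is limited). The gripper opens to 92 mm and grips with 3 to 60 N. Pads are 20 mm wide; open, the fingers measure 128 mm over their backs; the gripper's body (75 mm by 189 mm) begins 69 mm behind the grasp point.
Start: joints at [-1.498, 0.158, 1.597, -0, 1.386, -0.21], TCP at [0.16, -0.552, 0.215] pointing down, gripper open.
Joint ranges: [-2.91, 2.91], [-0.94, 2.29], [0.18, 2.7], [-1.29, 4.43], [0.17, 2.64], [-3, 3]. Speed limits (rad/s): [2.57, 2.57, 3.14, 3.14, 3.14, 3.14].

### API

Orientations are given as a rotation vector (axis times angle).
In Python, from bench import * gives the robot as it stands.
- The arm moves only by the shell command python3 -m handwheel 'ROWS' [OPENING]. ROWS is JSON, a list of rows, each an object with "xyz": the shift along the world's x, y, z in m, a list of three; "yaw": the turn about the world's z in degrees. In form: [{"xyz": [dx, dy, dz], "yaw": yaw}, ...]. A call has 1 to 10 rows; each row is the pose to reach, as a shift and turn from the pose measured when the call began; what a row does not reach only later rows make up. A row lasts 1/12 s, in which the tool goes at most 41.7 mm and 7.16 degrees, less where a joint would pass 70% of its speed; a pose out of reach is approached as far as the arm can. A call with a gripper value outside its range is refused whole. OPENING is the closure, from 0 (fully open) to 1 (shut), set as the call begins (- or left out, the last holds). The fingers move at their own pace and stop on an object; the grip force is fixed at half the most. Time passes only in rows, so rows that repeat a pose let the fingers close. It gives the time, the measured TCP pose, the force and the opening at its end, in the units of the state.
- get_state(): the state, without advancing time (a new reading comes with each control period).
- camera(name): name is "scene" or "top"; returns (picture, depth): 420x560x3 uint8, red, green, blue; 420x560 float32, m along the optical axis (not along the pixel's ray), 0 where there is no reading.
- camera_info(name): a dict with "K" (3x3 intrinsics, pixels), "position" and "orientation" of the camera in the world. Camera axes: x right, y up, looking along -z (the intrinsics and any distortion apply to the point x, -y, -z); pixel columns grow to the right and rows downward; lengths in m; the calibration is good to about 2 mm. A picture is of the moment at which its call begins. camera_info takes no time and is no camera call.
- finish_job(): hands the job in, once; it reports no verdict.
Trained networks look in the newest picture that a camera, given by its name, has taken for a name from the list of things; names that differ only in an ending like _2 or _b are one class to them, and where a whole thing is asked for, a point or a joint stands for the part that bears it (a point fixed in the world has none). Each returns a list of dicts, best first, with "p" (0 to 1); they miss things now and then, are a little off and sometimes report something else, mostly with a low value. They report only what shows in the picture. A call takes as long as a camera call.
- trace(query, camera): "pixels" (420x560 bool, what is visible of it).
- tip_of(query, camera): "at" ([x, y, z] in m, in world coordinates, good to about 4 mm: a listed point, or the origin of a listed thing).
The state is a dict: "time_s": time; "qpos": joint angles; "dq": joint speeds; "joint_efforts": joint torques, N m; "position": TCP position; "tcp_rot": TCP orientation; "ft_force": force on the tool from outside, world axes, zero at the start; "torque": the same for the moment, N m; "opening": finger opening in m.
Only numpy, scipy, OpenCV 4.12 (cv2) and the standard library are available. Lean on these libraries where they do the work, as an engineer would, in place of code of your own. Each camera call takes 0.05 s, during which the arm holds its last target. There are 200 camera calls.

## Working session

There is one attempt and no reset: what is moved stays moved. The work goes in short steps, Python scripts to look and compute and a shell command to move; the robot and the scene stay as the last step left them, time stands still between calls to the robot, and variables do not carry over. Pictures are saved under pics/ and viewed, about 8 in all and at most 12, crops included, and the job is handed in when it is done.

```bash
mkdir -p pics; ls
cat > h.py <<'E'
from bench import *
import numpy as np, cv2
from scipy.spatial.transform import Rotation as R
def save(n,im): cv2.imwrite('pics/'+n+'.png',im[:,:,::-1])
E
python3 - <<'E'
from h import *
a,d=camera('scene');b,e=camera('top')
save('s0',a);save('t0',b)
for c in('scene','top'):
  i=camera_info(c);print(c,i)
  for q in('block','lid_lip','lid_hinge','fresh_green','fresh_orange','green_cup','orange_disc','handpiece','handpiece_nose','cast'):
    print(q,[(np.round(r['at'],3).tolist(),round(r['p'],2)) for r in tip_of(q,c)][:2])
print(get_state())
E
```

```text
pics
scene {'K': array([[494.14584595,   0.        , 280.16683169],
       [  0.        , 494.14584595, 217.53525315],
       [  0.        ,   0.        ,   1.        ]]), 'position': array([-0.25597926, -0.58646813,  1.08316239]), 'orientation': array([ 0.70961853, -0.32712324, -0.77350675])}
block [([0.489, 0.177, -0.001], 0.64)]
lid_lip []
lid_hinge [([0.516, 0.179, 0.026], 0.47)]
fresh_green []
fresh_orange [([0.506, 0.153, 0.06], 0.54)]
green_cup []
orange_disc []
handpiece []
handpiece_nose []
cast []
top {'K': array([[388.45725814,   0.        , 283.4101142 ],
       [  0.        , 388.45725814, 209.8005595 ],
       [  0.        ,   0.        ,   1.        ]]), 'position': array([0.30619513, 0.04140913, 0.91142586]), 'orientation': array([ 0.16484212, -0.14880062, -1.49078232])}
block [([0.49, 0.179, 0.001], 0.62)]
lid_lip [([0.467, 0.174, 0.067], 0.97), ([0.49, 0.18, 0.002], 0.28)]
lid_hinge [([0.49, 0.179, 0.003], 0.65)]
fresh_green [([0.499, 0.176, 0.064], 0.86), ([0.51, -0.242, -0.003], 0.65)]
fresh_orange [([0.505, 0.152, 0.061], 0.91), ([0.417, 0.346, 0.004], 0.61)]
gre
[... 199 characters left out ...]
.71)]
cast [([0.474, 0.335, 0.005], 0.82)]
{'time_s': 1.1, 'qpos': array([-1.49808404e+00,  1.58434511e-01,  1.59699733e+00, -1.02290288e-05,
        1.38621451e+00, -2.10112437e-01]), 'dq': array([ 0.00156932,  0.00044669, -0.00057637,  0.00031156, -0.0015361 ,
        0.00185251]), 'joint_efforts': array([ 4.56781254e-04, -3.85579062e+01, -3.22362828e+01,  7.02446443e-02,
        3.08810407e-02, -1.24416300e-05]), 'position': array([ 0.16043274, -0.55214083,  0.21458308]), 'tcp_rot': array([-3.11017889e+00, -4.42776115e-01,  9.96669300e-06]), 'ft_force': array([-0.41397417,  0.65250088, -1.12055407]), 'torque': array([-0.08331793, -0.04261488, -0.00491967]), 'opening': 0.09182061563356371}
```

View pics/t0.png

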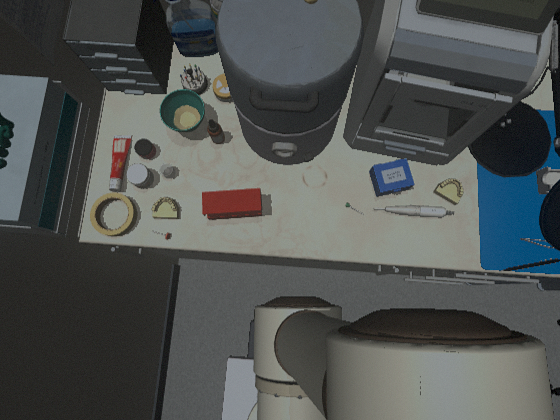

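View pics/s0.png

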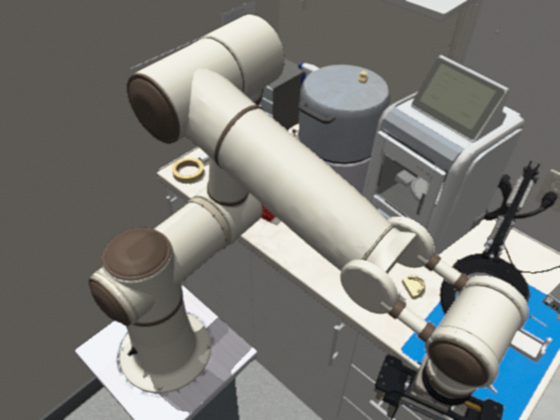

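The top view shows the red block at about (232,203), the handpiece nose at about (375,210) with a dark-headed polisher in front of it at about (350,207), and an orange-red one near the cast at (165,235). The arm hides most of the block in the scene view. Next I check the colour up close and measure the block.

```bash
cat >> h.py <<'E'
def cloud(c,d):
  i=camera_info(c);K=i['K'];v,u=np.mgrid[:420,:560]
  p=np.stack([(u-K[0,2])/K[0,0]*d,-(v-K[1,2])/K[1,1]*d,-d],-1)
  return p@R.from_rotvec(i['orientation']).as_matrix().T+i['position']
E
python3 - <<'E'
from h import *
b,d=camera('top');P=cloud('top',d)
c=np.hstack([cv2.resize(b[190:230,335:395],None,fx=6,fy=6,interpolation=2),cv2.resize(b[210:250,140:200],None,fx=6,fy=6,interpolation=2)]);save('z',c)
bi=b.astype(int);m=(bi[...,0]>80)&(bi[...,1]<60)&(bi[...,2]<60)
v,u=np.mgrid[:420,:560];m&=(u>195)&(u<275)&(v>180)&(v<225)
Q=P[m];print(len(Q),np.percentile(Q[:,2],[2,10,50,90]))
T=Q[Q[:,2]>.06]
r=cv2.minAreaRect((T[:,:2]*1000).astype(np.float32));print(r,cv2.boxPoints(r))
# surroundings height map, around block
for x in np.arange(.40,.80,.03):
  print(round(x,2),[int(1000*np.max(np.r_[P[(abs(P[...,0]-x)<.015)&(abs(P[...,1]-y)<.015)&(d>0)][:,2],-.0])) for y in np.arange(.0,.36,.03)])
E
```

```text
1286 [0.02594853 0.06686049 0.06885645 0.0708038 ]
((403.49407958984375, 144.62301635742188), (250.74896240234375, 132.68643188476562), 18.80367088317871) [[263.42685  167.0139  ]
 [306.19516   41.409138]
 [543.5613   122.23213 ]
 [500.793    247.8369  ]]
0.4 [5, 4, 4, 5, 3, 3, 3, 3, 5, 3, 3, 17]
0.43 [3, 4, 5, 4, 3, 4, 6, 4, 4, 4, 5, 12]
0.46 [4, 4, 4, 4, 71, 71, 71, 73, 71, 3, 30, 28]
0.49 [4, 4, 3, 4, 73, 73, 72, 72, 72, 4, 29, 33]
0.52 [5, 3, 3, 3, 71, 71, 71, 71, 71, 4, 4, 5]
0.55 [5, 4, 4, 4, 4, 4, 4, 4, 4, 3, 4, 29]
0.58 [359, 363, 363, 364, 362, 4, 5, 4, 3, 3, 4, 28]
0.61 [381, 383, 384, 383, 381, 359, 4, 5, 3, 4, 4, 5]
0.64 [385, 390, 390, 391, 387, 383, 355, 62, 79, 3, 68, 68]
0.67 [393, 394, 394, 394, 392, 387, 380, 78, 102, 68, 65, 66]
0.7 [392, 395, 396, 395, 393, 389, 381, 4, 4, 68, 21, 28]
0.73 [393, 403, 396, 396, 394, 389, 382, 3, 3, 67, 66, 67]
0.76 [390, 390, 0, 0, 0, 0, 377, 32, 33, 3, 68, 67]
0.79 [0, 0, 0, 0, 0, 0, 0, 33, 34, 31, 63, 55]
```

View pics/z.png

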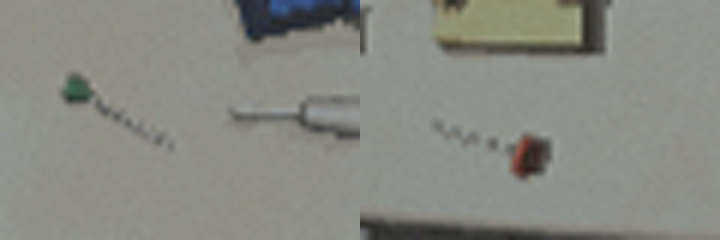

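The zoom shows that the polisher at the nose has a green head and the one at the cast is orange-red. So the spent one is green and the target is fresh_green. Next I need the block pose and the pot clearance.

Run:
```python
from h import *
b,d=camera('top');P=cloud('top',d)
bi=b.astype(int);m=(bi[...,0]>80)&(bi[...,1]<60)&(bi[...,2]<60)&(d>0)
v,u=np.mgrid[:420,:560];m&=(u>195)&(u<275)&(v>180)&(v<225)
T=P[m];T=T[(T[:,2]>.063)&(T[:,2]<.076)]
r=cv2.minAreaRect((T[:,:2]*1000).astype(np.float32));print(r,cv2.boxPoints(r))
print('redextent below',P[m][P[m][:,2]<.063].round(3)[:8].tolist())
# pot: front boundary (min x) per y, for heights >.1
H=P[(d>0)&(P[...,2]>.1)&(P[...,0]>.5)&(P[...,0]<.75)]
for y in np.arange(-.04,.3,.02):
  s=H[abs(H[:,1]-y)<.01]
  if len(s):print(round(y,2),s[:,0].min().round(3),s[s[:,0].argmin(),2].round(3))
s=get_state();print(R.from_rotvec(s['tcp_rot']).as_matrix().round(3))
```

```text
((489.8000183105469, 174.2790985107422), (49.1529655456543, 130.04837036132812), 8.125720024108887) [[456.2794  235.17667]
 [474.66116 106.43396]
 [523.3207  113.38153]
 [504.93887 242.12424]]
redextent below [[0.481, 0.123, 0.027], [0.482, 0.121, 0.026], [0.482, 0.119, 0.026], [0.482, 0.116, 0.026], [0.482, 0.114, 0.024], [0.483, 0.112, 0.022], [0.477, 0.156, 0.025], [0.477, 0.154, 0.023]]
-0.04 0.644 0.322
-0.02 0.624 0.273
0.0 0.61 0.29
0.02 0.575 0.356
0.04 0.574 0.357
0.06 0.574 0.357
0.08 0.574 0.356
0.1 0.574 0.357
0.12 0.579 0.356
0.14 0.617 0.267
0.16 0.634 0.228
0.18 0.66 0.294
0.24 0.659 0.1
[[ 0.96   0.279  0.   ]
 [ 0.279 -0.96   0.   ]
 [ 0.    -0.    -1.   ]]
```

```bash
python3 -m handwheel '[{"xyz":[0.2,0.3,0],"yaw":-5},{"xyz":[0.2,0.3,0],"yaw":-10},{"xyz":[0.2,0.3,0],"yaw":-15},{"xyz":[0.2,0.3,0],"yaw":-20},{"xyz":[0.27,0.719,0],"yaw":-25},{"xyz":[0.27,0.719,0],"yaw":-30},{"xyz":[0.27,0.719,0],"yaw":-30},{"xyz":[0.27,0.719,0],"yaw":-30},{"xyz":[0.27,0.719,0],"yaw":-30},{"xyz":[0.27,0.719,0],"yaw":-30}]' 1
```

```text
time_s: 2.03
position: [0.3261, -0.1726, 0.2148]
tcp_rot: [3.118, -0.379, 0.001]
ft_force: [0.9, 0.5, -0.2]
opening: 0.0272
```

```bash
python3 -m handwheel '[{"xyz":[0.104,0.34,0],"yaw":0},{"xyz":[0.104,0.34,0],"yaw":0},{"xyz":[0.104,0.34,0],"yaw":0},{"xyz":[0.104,0.34,0],"yaw":0},{"xyz":[0.104,0.34,0],"yaw":0},{"xyz":[0.104,0.34,0],"yaw":0},{"xyz":[0.104,0.34,0],"yaw":0},{"xyz":[0.104,0.34,0],"yaw":0},{"xyz":[0.104,0.34,-0.06],"yaw":0},{"xyz":[0.104,0.34,-0.06],"yaw":0}]'
python3 - <<'E'
from h import *
a,d=camera('scene');b,e=camera('top')
save('m1',np.hstack([cv2.resize(a[100:310,200:410],(400,400)),cv2.resize(b[110:290,150:330],(400,400))]))
for q in ('block','lid_lip','fresh_orange','lid_hinge','fresh_green'):
  for c in('scene','top'):print(q,c,[(np.round(r['at'],3).tolist(),round(r['p'],2)) for r in tip_of(q,c)][:1])
print(get_state()['position'])
E
```

```text
time_s: 2.87
position: [0.4301, 0.1701, 0.1533]
tcp_rot: [-3.119, 0.373, -0.002]
ft_force: [-1.1, -0.3, -1.0]
opening: 0.0006
block scene [([0.489, 0.18, -0.0], 0.75)]
block top [([0.491, 0.177, 0.003], 0.67)]
lid_lip scene [([0.464, 0.17, 0.068], 0.95)]
lid_lip top [([0.468, 0.173, 0.066], 0.76)]
fresh_orange scene [([0.505, 0.151, 0.06], 0.91)]
fresh_orange top [([0.507, 0.154, 0.06], 0.78)]
lid_hinge scene [([0.515, 0.178, 0.025], 0.69)]
lid_hinge top []
fresh_green scene [([0.503, 0.175, 0.06], 0.84)]
fresh_green top [([0.498, 0.175, 0.062], 0.89)]
[0.43060776 0.16702288 0.15557074]
```

View pics/m1.png

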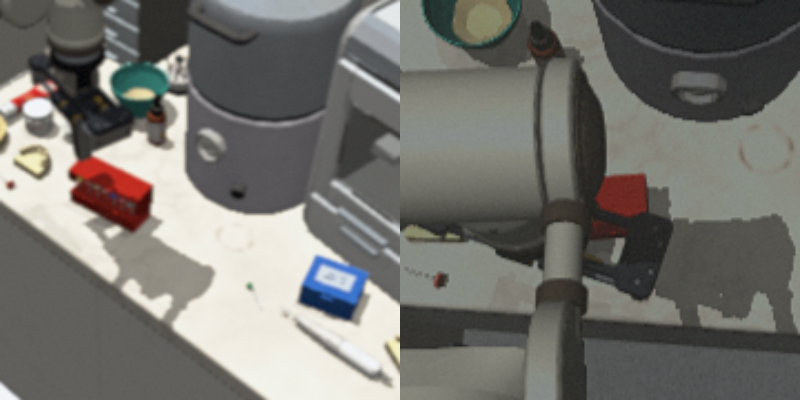

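The gripper is in front of and above the block. The networks agree on the lip at about (0.466, 0.171, 0.067). Descending in front of it.

```bash
python3 -m handwheel '[{"xyz":[0,0,-0.04],"yaw":0},{"xyz":[0,0,-0.07],"yaw":0},{"xyz":[0,0,-0.09],"yaw":0},{"xyz":[0,0,-0.097],"yaw":0},{"xyz":[0,0,-0.097],"yaw":0},{"xyz":[0,0,-0.097],"yaw":0}]'
python3 - <<'E'
from h import *
a,d=camera('scene');save('m2',cv2.resize(a[140:240,200:330],None,fx=6,fy=6,interpolation=2))
print(get_state()['position'],get_state()['ft_force'])
E
```

```text
time_s: 3.97
position: [0.4313, 0.167, 0.0595]
tcp_rot: [-3.118, 0.38, -0.005]
ft_force: [0.5, 0.2, 0.2]
opening: 0.0008
[0.4319991  0.16714674 0.06013445] [ 0.25406864 -0.11503325  1.29728982]
```

View pics/m2.png

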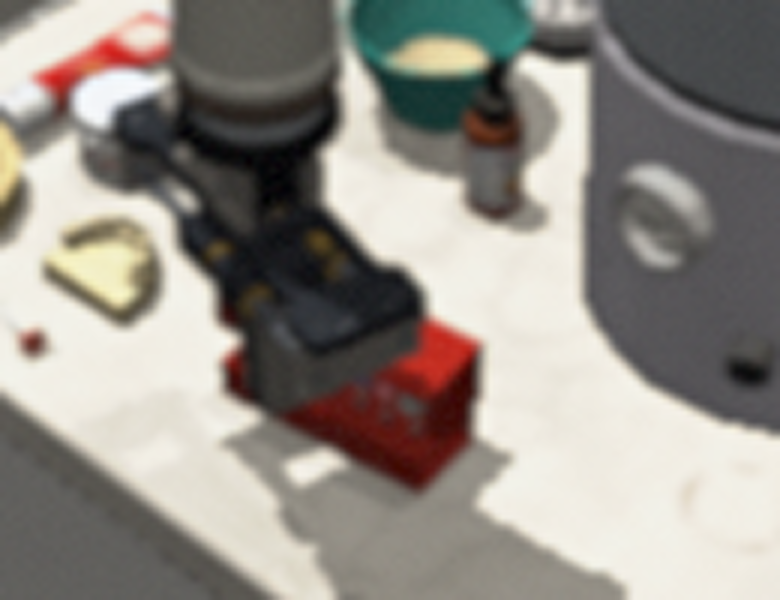

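```bash
python3 -m handwheel '[{"xyz":[0.008,0.001,0],"yaw":0},{"xyz":[0.013,0.002,0],"yaw":0},{"xyz":[0.016,0.002,0],"yaw":0},{"xyz":[0.017,0.002,0],"yaw":0},{"xyz":[0.017,0.002,0],"yaw":0}]'
python3 - <<'E'
from h import *
a,d=camera('scene');P=cloud('scene',d);s=get_state();print(s['position'],s['ft_force'])
print([(np.round(r['at'],4).tolist(),round(r['p'],2)) for r in tip_of('lid_lip','scene')][:1])
E
python3 -m handwheel '[{"xyz":[0.001,0,0],"yaw":0},{"xyz":[0.002,0,0],"yaw":0},{"xyz":[0.003,0,0],"yaw":0},{"xyz":[0.003,0,0],"yaw":0}]'
```

```text
time_s: 4.43
position: [0.4497, 0.1692, 0.0605]
tcp_rot: [-3.118, 0.38, -0.009]
ft_force: [-0.5, -1.0, 0.8]
opening: 0.0003
[0.44917214 0.16914874 0.06023721] [ 0.26587433  0.21926649 -0.8801594 ]
[([0.4666, 0.1703, 0.0681], 0.66)]
time_s: 4.87
position: [0.4521, 0.1691, 0.0601]
tcp_rot: [-3.118, 0.38, -0.008]
ft_force: [0.1, 1.1, 0.1]
opening: 0.0005
```

```bash
python3 -m handwheel '[{"xyz":[0.001,0,0],"yaw":0},{"xyz":[0.002,0,0],"yaw":0},{"xyz":[0.003,0,0],"yaw":0},{"xyz":[0.003,0,0],"yaw":0}]'
python3 -m handwheel '[{"xyz":[0.001,0,0],"yaw":0},{"xyz":[0.002,0,0],"yaw":0},{"xyz":[0.003,0,0],"yaw":0},{"xyz":[0.003,0,0],"yaw":0}]'
python3 - <<'E'
from h import *
a,d=camera('scene');save('m3',cv2.resize(a[170:230,220:300],None,fx=9,fy=9,interpolation=2));s=get_state();print(s['position'],s['ft_force'])
for q in('lid_lip','block'):print([(np.round(r['at'],4).tolist(),round(r['p'],2)) for r in tip_of(q,'scene')][:1])
E
```

```text
time_s: 5.2
position: [0.4546, 0.1692, 0.0601]
tcp_rot: [-3.118, 0.38, -0.006]
ft_force: [-3.2, -0.2, 2.9]
opening: 0.0004
time_s: 5.53
position: [0.4579, 0.1692, 0.0601]
tcp_rot: [-3.118, 0.38, -0.006]
ft_force: [-3.0, -0.2, 2.9]
opening: 0.0004
[0.45788365 0.16919944 0.06013222] [-2.58597692  0.06710219  2.06833865]
[([0.4703, 0.1701, 0.072], 0.84)]
[([0.4936, 0.1776, -0.0009], 0.56)]
```

Contact is made and the lip is rising (about 3 N). Now I follow the lip's arc, with the tip about 10 mm below it.

```bash
python3 -m handwheel '[{"xyz":[0.003,0,0.005],"yaw":0},{"xyz":[0.008,0.001,0.009],"yaw":0},{"xyz":[0.012,0.002,0.012],"yaw":0},{"xyz":[0.017,0.002,0.015],"yaw":0},{"xyz":[0.022,0.003,0.017],"yaw":0},{"xyz":[0.022,0.003,0.017],"yaw":0}]'
python3 - <<'E'
from h import *
a,d=camera('scene');save('m3',cv2.resize(a[160:235,210:310],None,fx=7,fy=7,interpolation=2));s=get_state();print(s['position'],s['ft_force'])
for q in('lid_lip','block','fresh_orange'):print([(np.round(r['at'],4).tolist(),round(r['p'],2)) for r in tip_of(q,'scene')][:1])
E
```

```text
time_s: 6.18
position: [0.4815, 0.1723, 0.078]
tcp_rot: [-3.118, 0.38, -0.01]
ft_force: [-0.9, 0.6, 1.4]
opening: 0.0004
[0.48074567 0.17222182 0.07764058] [-1.67074197  0.04255492  0.70120822]
[([0.4918, 0.1745, 0.0896], 0.74)]
[([0.4891, 0.1787, 0.0009], 0.92)]
[([0.5077, 0.1534, 0.0598], 0.82)]
```

View pics/m3.png

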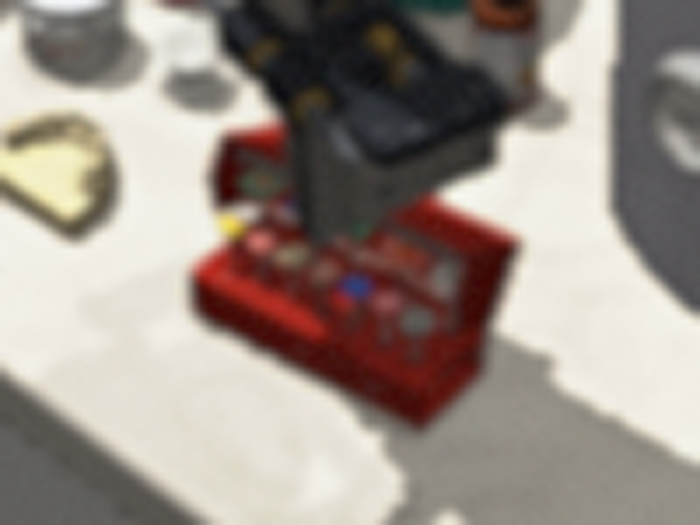

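```bash
python3 -m handwheel '[{"xyz":[0.006,0.001,0.002],"yaw":0},{"xyz":[0.012,0.002,0.003],"yaw":0},{"xyz":[0.018,0.003,0.004],"yaw":0},{"xyz":[0.024,0.003,0.0045],"yaw":0},{"xyz":[0.030,0.004,0.004],"yaw":0},{"xyz":[0.037,0.005,0.003],"yaw":0},{"xyz":[0.044,0.006,0.001],"yaw":0},{"xyz":[0.050,0.007,-0.001],"yaw":0},{"xyz":[0.054,0.008,-0.003],"yaw":0},{"xyz":[0.054,0.008,-0.003],"yaw":0}]'
python3 - <<'E'
from h import *
a,d=camera('scene');save('m4',cv2.resize(a[150:235,210:320],None,fx=7,fy=7,interpolation=2));s=get_state();print(s['position'],s['ft_force'])
for q in('lid_lip','block','fresh_orange','fresh_green'):print([(np.round(r['at'],4).tolist(),round(r['p'],2)) for r in tip_of(q,'scene')][:1])
E
```

```text
time_s: 7.22
position: [0.5343, 0.1801, 0.0734]
tcp_rot: [3.118, -0.38, 0.006]
ft_force: [-0.8, -1.0, -0.1]
opening: 0.001
[0.53369912 0.18006227 0.0734199 ] [-0.46145105 -0.8109102  -0.01529831]
[([0.5482, 0.1815, 0.0853], 0.96)]
[([0.4906, 0.1768, 0.0012], 0.85)]
[([0.5063, 0.153, 0.0595], 0.66)]
[([0.5058, 0.174, 0.0597], 0.76)]
```

View pics/m4.png

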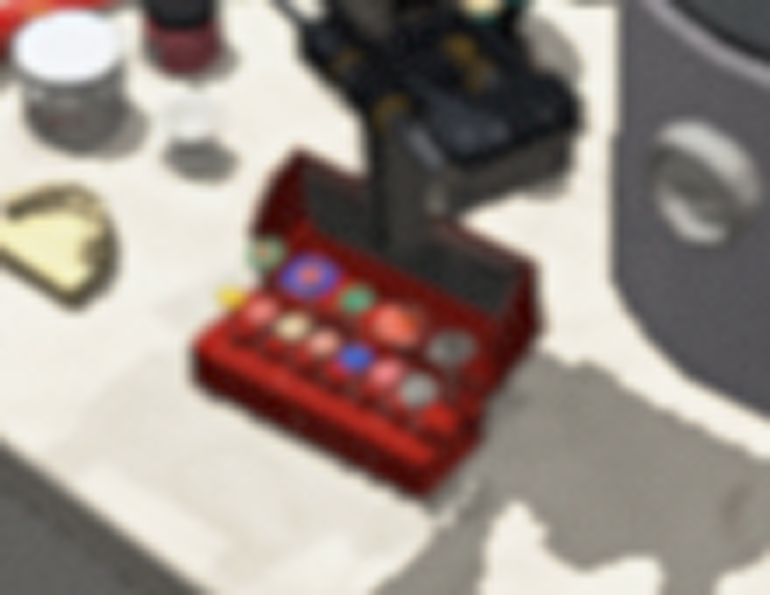

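The lid is at about 80° and the back row is clear, with the green cup in the middle at zoom (355,298). Pushing on to the end stop.

```bash
python3 -m handwheel '[{"xyz":[0.004,0.001,-0.002],"yaw":0},{"xyz":[0.008,0.001,-0.004],"yaw":0},{"xyz":[0.010,0.001,-0.005],"yaw":0},{"xyz":[0.012,0.002,-0.006],"yaw":0},{"xyz":[0.012,0.002,-0.006],"yaw":0}]'
python3 -m handwheel '[{"xyz":[0.001,0,0],"yaw":0},{"xyz":[0.002,0,0],"yaw":0},{"xyz":[0.002,0,0],"yaw":0}]'
python3 - <<'E'
from h import *
a,d=camera('scene')
for q in('lid_lip','block'):print([(np.round(r['at'],4).tolist(),round(r['p'],2)) for r in tip_of(q,'scene')][:1])
print(get_state()['ft_force'])
E
```

```text
time_s: 7.88
position: [0.5458, 0.1821, 0.0676]
tcp_rot: [-3.118, 0.38, -0.006]
ft_force: [-0.5, -0.2, -0.7]
opening: 0.0004
time_s: 8.13
position: [0.5477, 0.1821, 0.0674]
tcp_rot: [-3.118, 0.38, -0.005]
ft_force: [-2.8, -0.9, -1.4]
opening: 0.0005
[([0.5621, 0.1817, 0.073], 0.64)]
[([0.4908, 0.179, 0.0011], 0.63)]
[-1.9020444   0.67923576 -1.57184494]
```

```bash
python3 -m handwheel '[{"xyz":[0.0005,0,0],"yaw":0},{"xyz":[0.001,0,0],"yaw":0},{"xyz":[0.001,0,0],"yaw":0}]'
python3 - <<'E'
from h import *
f=[];
for i in range(3):
  a,d=camera('scene');f.append(get_state()['ft_force'])
print(np.mean(f,0),get_state()['position'])
save('m5',cv2.resize(a[150:235,210:320],None,fx=7,fy=7,interpolation=2))
for q in('lid_lip','block','fresh_green','fresh_orange','lid_hinge'):print([(np.round(r['at'],4).tolist(),round(r['p'],2)) for r in tip_of(q,'scene')][:1])
E
```

```text
time_s: 8.53
position: [0.5488, 0.1822, 0.0676]
tcp_rot: [-3.118, 0.38, -0.006]
ft_force: [-1.7, -0.9, -0.7]
opening: 0.0003
[-1.32604359  0.00827972 -1.09986902] [0.54876053 0.18217734 0.06762806]
[([0.5607, 0.182, 0.0731], 0.77)]
[([0.4896, 0.1769, 0.0008], 0.69)]
[([0.5034, 0.1761, 0.0605], 0.95)]
[([0.5048, 0.1507, 0.0615], 0.83)]
[([0.5157, 0.1786, 0.0293], 0.9)]
```

View pics/m5.png

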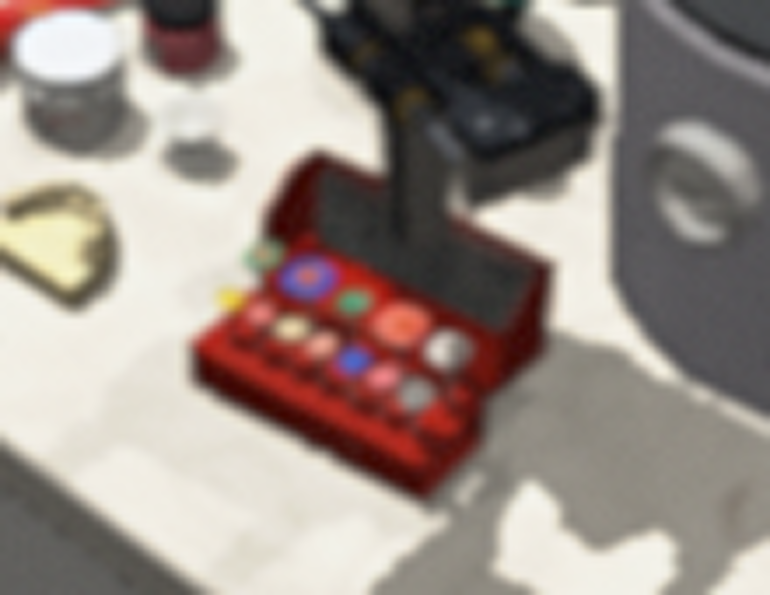

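```bash
cat >> h.py <<'E'
def lid(d):
  P=cloud('scene',d);u=np.array([.99,.141]);
  q=P[...,:2]-[.491,.1755];X=q@u;Y=q@[-.141,.99];Z=P[...,2]
  for lo,hi in((-.055,-.018),(.03,.055)):
    m=(X>.045)&(X<.085)&(Y>lo)&(Y<hi)&(Z>.03)&(Z<.07)&(d>0)
    if m.sum()>20:
      k,c=np.polyfit(Z[m],X[m],1);print('plate',m.sum(),'X at z.05',round(k*.05+c,4),'tilt back deg',round(np.degrees(np.arctan(k)),1))
def shift(a):
  g=lambda im:cv2.cvtColor(im[200:222,236:280].copy(),6).astype(np.float32)
  r=cv2.imread('pics/ref.png')[:,:,::-1]
  print('block shift px',cv2.phaseCorrelate(g(r),g(a)))
E
python3 - <<'E'
from h import *
a,d=camera('scene');save('ref',a);lid(d)
E
python3 -m handwheel '[{"xyz":[0.0005,0,0],"yaw":0},{"xyz":[0.001,0,0],"yaw":0},{"xyz":[0.0015,0,0],"yaw":0},{"xyz":[0.0015,0,0],"yaw":0}]'
python3 - <<'E'
from h import *
f=[]
for i in range(4):
  a,d=camera('scene');f.append(get_state()['ft_force']);lid(d);shift(a)
print(np.mean(f,0),get_state()['position'])
E
```

```text
plate 108 X at z.05 0.0617 tilt back deg 10.9
plate 73 X at z.05 0.0626 tilt back deg 12.2
time_s: 9.32
position: [0.5506, 0.1822, 0.0678]
tcp_rot: [-3.118, 0.38, -0.007]
ft_force: [-1.3, -0.3, 0.3]
opening: 0.0007
plate 115 X at z.05 0.0627 tilt back deg 13.2
plate 76 X at z.05 0.0633 tilt back deg 13.2
block shift px ((0.5736750505445087, -0.21582837320816672), 1.0219656926614267)
plate 119 X at z.05 0.0628 tilt back deg 12.8
plate 79 X at z.05 0.0631 tilt back deg 10.6
block shift px ((0.5992010998910722, -0.23763677008875916), 1.0237320376767052)
plate 110 X at z.05 0.063 tilt back deg 16.2
plate 83 X at z.05 0.0631 tilt back deg 13.8
block shift px ((0.6019614886523286, -0.22096921260247093), 1.0245793556725538)
plate 111 X at z.05 0.0626 tilt back deg 13.0
plate 71 X at z.05 0.0629 tilt back deg 12.3
block shift px ((0.5948486839343445, -0.22927556584580167), 1.0141698994018413)
[-1.15358308 -0.26993445  0.02768679] [0.55046472 0.18215652 0.06777988]
```

The block has begun to creep (about 1.5 mm) with the lid, so the lid is at its stop. I back off and check the total creep.

```bash
python3 -m handwheel '[{"xyz":[-0.01,-0.001,0],"yaw":0},{"xyz":[-0.02,-0.002,0.02],"yaw":0},{"xyz":[-0.03,-0.003,0.05],"yaw":0},{"xyz":[-0.14,-0.01,0.08],"yaw":0},{"xyz":[-0.17,-0.01,0.1],"yaw":0},{"xyz":[-0.17,-0.01,0.1],"yaw":0},{"xyz":[-0.17,-0.01,0.1],"yaw":0},{"xyz":[-0.17,-0.01,0.1],"yaw":0}]'
python3 - <<'E'
from h import *
a,d=camera('scene');lid(d);shift(a)
b,e=camera('top')
for n,r0,w,h in(('m2',None,0,0),('m3',160,100,75),('m4',150,110,85),('m5',150,110,85)):
  if r0 is None: continue
  s=cv2.resize(cv2.imread(f'pics/{n}.png'),(w,h),interpolation=cv2.INTER_AREA)
  f=lambda im:cv2.cvtColor(im,6).astype(np.float32)
  x=f(s[203-r0:222-r0,26:70].copy());y=f(np.ascontiguousarray(a[203:222,236:280,::-1]));print(n,cv2.phaseCorrelate(x,y))
for c in('scene','top'):
  for q in('fresh_green','fresh_orange','block','lid_lip','lid_hinge'):print(c,q,[(np.round(r['at'],4).tolist(),round(r['p'],2)) for r in tip_of(q,c)][:1])
save('m6',np.hstack([cv2.resize(a[155:230,215:315],None,fx=4,fy=4,interpolation=2),cv2.resize(b[165:240,190:290],None,fx=4,fy=4,interpolation=2)]))
E
```

```text
time_s: 10.18
position: [0.379, 0.1726, 0.17]
tcp_rot: [-3.117, 0.378, -0.013]
ft_force: [1.3, 0.2, 0.4]
opening: 0.0003
plate 103 X at z.05 0.0597 tilt back deg 12.7
plate 67 X at z.05 0.0606 tilt back deg 12.2
block shift px ((0.5841159999892476, 0.09854151772652031), 0.9905886685406721)
m3 ((0.5981890549891382, -0.29489621058906224), 0.8764858425988091)
m4 ((0.5253059705037693, -0.22126453906136234), 0.8836296062999301)
m5 ((0.6665502956063598, -0.09131840216119613), 0.9199996360143026)
scene fresh_green [([0.5031, 0.1734, 0.0607], 0.95)]
scene fresh_orange []
scene block [([0.4922, 0.1769, -0.0002], 0.9)]
scene lid_lip [([0.5586, 0.1847, 0.0748], 0.91)]
scene lid_hinge [([0.5161, 0.1754, 0.0251], 0.71)]
top fresh_green [([0.5021, 0.1763, 0.0607], 0.87)]
top fresh_orange [([0.5085, 0.1494, 0.0638], 0.7)]
top block [([0.4903, 0.1798, 0.0013], 0.64)]
top lid_lip [([0.5576, 0.1853, 0.0688], 0.74)]
top lid_hinge [([0.5164, 0.1774, 0.0237], 0.67)]
```

View pics/m6.png

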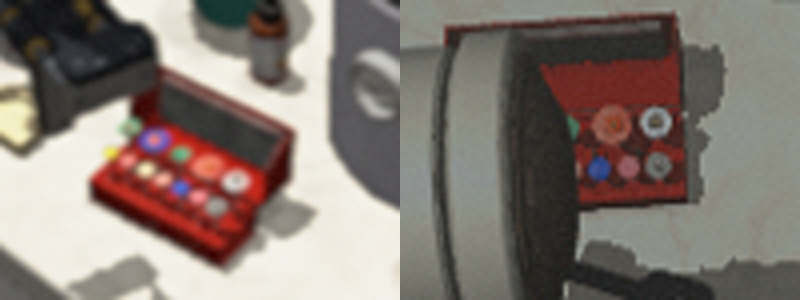

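The lid stands open by itself at about 1.6 rad or more. On release it sprang back slightly from the soft stop, and the contact travel of 95.9 mm against the 93.8 mm expected confirms it reached the stop. Block creep is about 1.5 mm. Now to the green cup, at about (0.503, 0.176, 0.060).

```bash
python3 -m handwheel '[{"xyz":[0.03,0.001,-0.01],"yaw":0},{"xyz":[0.065,0.002,-0.03],"yaw":0},{"xyz":[0.095,0.003,-0.05],"yaw":0},{"xyz":[0.115,0.003,-0.06],"yaw":0},{"xyz":[0.124,0.0035,-0.065],"yaw":0},{"xyz":[0.124,0.0035,-0.065],"yaw":0},{"xyz":[0.124,0.0035,-0.065],"yaw":0}]'
python3 - <<'E'
from h import *
p=[]
for i in range(4):
  a,d=camera('scene');p.append(get_state()['position'])
print(np.mean(p,0));lid(d)
save('m7',cv2.resize(a[150:235,210:320],None,fx=7,fy=7,interpolation=2))
print([(np.round(r['at'],4).tolist(),round(r['p'],2)) for r in tip_of('fresh_green','scene')])
E
```

```text
time_s: 11.37
position: [0.5043, 0.1755, 0.102]
tcp_rot: [3.118, -0.381, 0.003]
ft_force: [1.3, -0.2, -1.4]
opening: 0.0005
[0.5042056  0.17574425 0.10295373]
plate 99 X at z.05 0.0594 tilt back deg 10.5
[([0.5029, 0.1762, 0.0581], 0.7), ([0.4908, 0.1755, -0.0024], 0.62)]
```

View pics/m7.png

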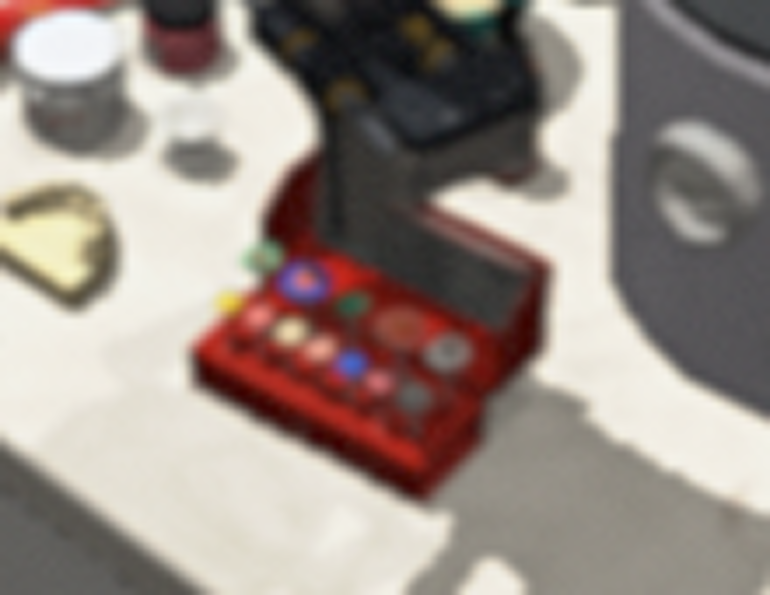

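The fingertips are above the green cup (zoom (352,302)) and the lid is still fully back. Now I lower to about 1 cm above it and hold.

```bash
python3 -m handwheel '[{"xyz":[0,0,-0.01],"yaw":0},{"xyz":[-0.001,0,-0.02],"yaw":0},{"xyz":[-0.001,0,-0.027],"yaw":0},{"xyz":[-0.001,0,-0.031],"yaw":0},{"xyz":[-0.001,0,-0.032],"yaw":0},{"xyz":[-0.001,0,-0.032],"yaw":0}]'
python3 - <<'E'
from h import *
p=[]
for i in range(4):
  a,d=camera('scene');p.append(np.r_[get_state()['position'],get_state()['ft_force']])
print(np.mean(p,0).round(4));lid(d)
save('m8',cv2.resize(a[150:235,210:320],None,fx=7,fy=7,interpolation=2))
print([(np.round(r['at'],4).tolist(),round(r['p'],2)) for r in tip_of('fresh_green','scene')])
E
```

```text
time_s: 12.12
position: [0.5029, 0.1757, 0.0705]
tcp_rot: [3.118, -0.38, 0.005]
ft_force: [-0.7, 1.1, 0.2]
opening: 0.0002
[ 0.5036  0.1758  0.0714  0.1364 -0.0973  0.0075]
plate 96 X at z.05 0.06 tilt back deg 9.0
[([0.5008, 0.1761, 0.0601], 0.58), ([0.507, -0.1522, 0.0125], 0.48)]
```

View pics/m8.png

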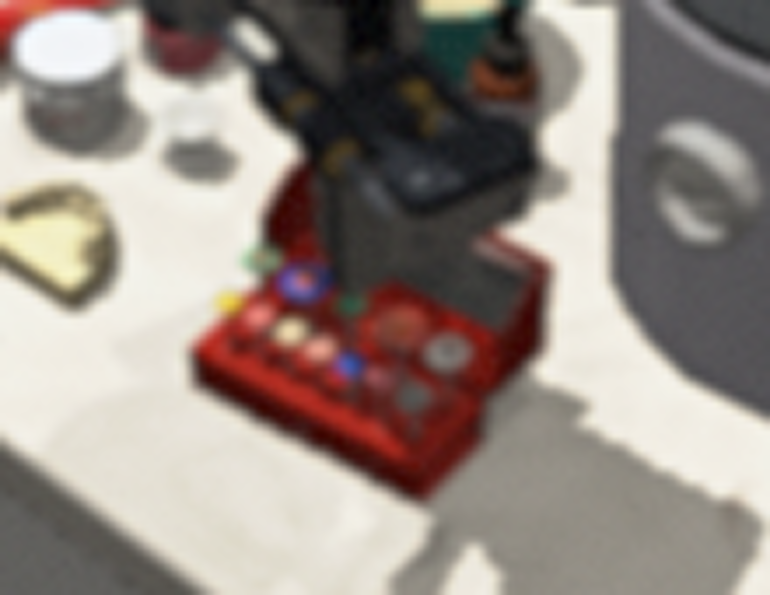

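The fingers hang right over the green cup without touching it, and the force is about zero. Holding for 2.5 s, then handing in.

```bash
Z='';
python3 -m handwheel '[{"xyz":[0,0,0],"yaw":0},{"xyz":[0,0,0],"yaw":0},{"xyz":[0,0,0],"yaw":0},{"xyz":[0,0,0],"yaw":0},{"xyz":[0,0,0],"yaw":0},{"xyz":[0,0,0],"yaw":0},{"xyz":[0,0,0],"yaw":0},{"xyz":[0,0,0],"yaw":0},{"xyz":[0,0,0],"yaw":0},{"xyz":[0,0,0],"yaw":0}]'
python3 -m handwheel '[{"xyz":[0,0,0],"yaw":0},{"xyz":[0,0,0],"yaw":0},{"xyz":[0,0,0],"yaw":0},{"xyz":[0,0,0],"yaw":0},{"xyz":[0,0,0],"yaw":0},{"xyz":[0,0,0],"yaw":0},{"xyz":[0,0,0],"yaw":0},{"xyz":[0,0,0],"yaw":0},{"xyz":[0,0,0],"yaw":0},{"xyz":[0,0,0],"yaw":0}]'
python3 -m handwheel '[{"xyz":[0,0,0],"yaw":0},{"xyz":[0,0,0],"yaw":0},{"xyz":[0,0,0],"yaw":0},{"xyz":[0,0,0],"yaw":0},{"xyz":[0,0,0],"yaw":0},{"xyz":[0,0,0],"yaw":0},{"xyz":[0,0,0],"yaw":0},{"xyz":[0,0,0],"yaw":0},{"xyz":[0,0,0],"yaw":0},{"xyz":[0,0,0],"yaw":0}]'
python3 - <<'E'
from h import *
p=[]
for i in range(4):
  a,d=camera('scene');p.append(np.r_[get_state()['position'],get_state()['ft_force']])
print(np.mean(p,0).round(4),get_state()['time_s']);lid(d)
if abs(np.mean(p,0)[2]-.071)<.002: print(finish_job())
E
```

```text
time_s: 13.2
position: [0.5037, 0.1758, 0.0717]
tcp_rot: [-3.118, 0.38, -0.008]
ft_force: [-0.1, -0.1, -0.1]
opening: 0.0004
time_s: 14.03
position: [0.5037, 0.1758, 0.0716]
tcp_rot: [-3.118, 0.38, -0.008]
ft_force: [-0.0, -0.6, -0.2]
opening: 0.0005
time_s: 14.87
position: [0.5038, 0.1758, 0.0717]
tcp_rot: [-3.118, 0.38, -0.009]
ft_force: [-0.5, 0.5, -0.3]
opening: 0.0005
[ 0.5037  0.1758  0.0716 -0.6235 -0.2202  0.2679] 15.0667
plate 91 X at z.05 0.0601 tilt back deg 6.1
the job is handed in; nothing more can be done
None
```

The job is done and handed in at about 15 s. The spent polisher in front of the handpiece nose is the dark green cup. I swung the block's lid open with the closed fingertips, then held them over the fresh green cup, the middle one of the back row. I held for about 2.5 s and finished still pointing there.

**Last checks**
- **Pointing:** the tip was at (0.504, 0.176, 0.0716), about 11 mm above the cup's head. The force on the tool was about zero.
- **Lid:** it stayed open by itself. My fingertip travel of 95.9 mm, against 93.8 mm needed, puts it at the stop.
- **Lid disagreement:** the camera depth put the top plate about 4 mm further forward than a full 1.66 rad would. It also sprang back about 2.5 mm when I let go. I read the lid as 1.6 rad or more, but could not confirm the exact angle.
- **Block:** it crept about 1.5 mm backwards when the lid met its stop, so it is not exactly where it was. I left it there.
- **Other things:** I saw no contact with any polisher, the handpiece or the cast, though I did not measure the handpiece, cast or loose polishers again at the end.

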